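Size a carrot in the gauge plate

ROBOT

A 7-joint arm with a two-finger parallel gripper is mounted at the origin on the work surface. World frame = base frame: x ahead of the robot, y to its left, z up, the work surface at z = 0. Lengths are in mm, angles in rad, forces in N, time in s.
With the tool pointing down it reaches from about 400 to 875 mm from the base axis. Payload 4.4 kg.
Tool frame: the origin (TCP) lies at the very end of the fingers, on their centre line; the grasp point (between the pads) lies 19 mm behind it; z points along the fingers, y is the line along which they close (so a half turn about z gives the same grasp; the last joint's range is limited). The gripper opens to 85 mm and grips with 20 to 120 N. Pads are 22 mm wide; open, the fingers measure 114 mm over their backs; the gripper's body (76 mm by 85 mm) begins 54 mm behind the grasp point. The pads swing forward as they close: fully open they stand 13 mm farther back than shut.
Start: joints at [-0.066, 0.628, 0.038, 1.517, -0.027, 0.996, -0.02], TCP at [650.014, 0.027, 231.313] pointing down, gripper open.
Joint ranges: [-3.06, 3.06], [-0.37, 2.12], [-1.25, 1.32], [0.18, 2.47], [-1.1, 4.24], [0.23, 1.98], [-2.94, 2.94]. Speed limits (rad/s): [2.57, 2.57, 3.14, 3.14, 3.14, 3.14, 3.14].

INTERFACE

Orientations are given as [roll, pitch, yaw] about the fixed x, y, z axes, in that order (R = Rz(yaw) Ry(pitch) Rx(roll)).
In Python, from cell import read_state, get_image, camera_info, finish_job gives the robot as it stands.
- The arm moves only by the tool play_rows, never from a script. Its argument "deltas" is one flat list of numbers, 7 for each row, row after row: the shift along the tool's x, y, z in mm, then the turn, a rotation vector about the tool's x, y, z in rad, then the opening, from 0 (shut) to 1 (fully open). In form: [dx, dy, dz, ax, ay, az, grip, dx, dy, dz, ax, ay, az, grip, ...]. A call has 1 to 10 rows; each row is the pose to reach, as a shift and turn from the pose commanded when the call began, along the tool's axes at that moment; what a row does not reach only later rows make up. A row lasts 1/8 s, in which the tool goes at most 62.5 mm and 10.7 degrees, less where a joint would pass 70% of its speed; a pose out of reach is approached as far as the arm can. A call with a gripper value outside its range is refused whole. The fingers move at their own pace and stop on an object; the grip force is fixed at half the most. Time passes only in rows, so rows that repeat a pose let the fingers close. It gives the time, the measured TCP pose, the force, the opening and the grip force at its end, in the units of the state.
- read_state(): the state, without advancing time (a new reading comes with each control period).
- get_image(name): name is "scene" or "side" or "wrist"; returns the picture (480x640x3 uint8, red, green, blue); there is no depth.
- camera_info(name): a dict with "fx", "fy", "cx", "cy" (pixels), "distortion" ([k1, k2, p1, p2, k3] as OpenCV has them; the pictures are not rectified), "T" (4x4, takes a point from camera to world coordinates). Camera axes: x right, y down, z forward; pixel columns grow to the right and rows downward; lengths in mm; the calibration is good to about 2 mm. A picture is of the moment at which its call begins: read the wrist's pose just before it. camera_info takes no time and is no camera call; for the wrist camera it gives the pose at the moment of the call.
- finish_job(): hands the job in; it is judged then, once.
The state is a dict: "clock": time; "qpos": joint angles; "qd": joint speeds; "tau": joint torques, N m; "eef_pos": TCP position; "tool_rot": TCP orientation; "force": force on the tool from outside, world axes, zero at the start; "torque": the same for the moment, N m; "width": finger opening in mm; "gripper_force": force on a finger pad.
Only numpy, scipy, OpenCV 4.12 (cv2) and the standard library are available. Lean on these libraries where they do the work, as an engineer would, in place of code of your own. Each camera call takes 0.05 s, during which the arm holds its last target. There are 200 camera calls.

TASK

Size the carrot in the rack's first cell (the end nearest the sloping gauge): without forcing it, push it tip first through the largest hole of the gauge plate until half of it is past the plate, draw it out and step down a hole at a time in the same way, until its tip stops in the mouth of one or it has gone through the smallest. Leave it standing, let go, in the smallest hole that takes it, its tip down on the shelf beneath. Leave the other carrots in their cells and the other things where they are.

Things in the scene. Friction and masses are not known exactly. Their poses are not given: they have to be found in the camera images.
- carrot_a_mid (a point): middle of carrot a, half-way along its axis; z runs from tip to crown. The three firm, straight orange carrots stand crown up and loosely in the rack, in any order of cells, leaning at most a few degrees. Each is 165 mm long, a plain cylinder with a rounded crown and green leaf stubs up to 11 mm high.
- carrot_b_mid (a point): the same point of carrot b. The carrots differ only in thickness: each is between 24 and 38 mm thick and weighs 70 to 260 g; how thick this or that one is, is for the gauge to show.
- carrot_c_mid (a point): the same point of carrot c.
- carrot_a_tip (a point): centre of carrot a's blunt, bevelled tip end, 82.5 mm from its middle along -z; z points to the crown.
- carrot_b_tip (a point): centre of carrot b's blunt, bevelled tip end, 82.5 mm from its middle along -z; z points to the crown.
- carrot_c_tip (a point): centre of carrot c's blunt, bevelled tip end, 82.5 mm from its middle along -z; z points to the crown.
- rack_first_cell (a point): centre of the floor of the rack's first cell, the one nearest the gauge, 8 mm above the bench; x across the rack, y along its row, away from the gauge. The fixed grey rack is 222 mm long (y), 66 mm wide, 86 mm high, with three square 46 mm cells 72 mm apart; the carrots stand on its floor, 87 mm of each above the rim.
- gauge_plate_hole0 (a point): centre of the mouth of the largest hole (40 mm across), on the upper face of the sloping plate; z points out of the plate along the hole's axis, 30 degrees from vertical, leaning towards the robot's side; y runs along the row of holes towards the largest; x up the slope. Every carrot goes through it.
- gauge_plate_hole1 (a point): centre of the mouth of the middle hole (34 mm across), on the upper face of the sloping plate; z points out of the plate along the hole's axis, 30 degrees from vertical, leaning towards the robot's side; y runs along the row of holes towards the largest; x up the slope. 
- gauge_plate_hole2 (a point): centre of the mouth of the smallest hole (28 mm across), on the upper face of the sloping plate; z points out of the plate along the hole's axis, 30 degrees from vertical, leaning towards the robot's side; y runs along the row of holes towards the largest; x up the slope. 
- gauge_plate: fixed white gauge plate, 84 mm up the slope (x), 210 mm along the row (y), 15 mm thick (z, out of its upper face), its lower edge towards the robot, the middle of its upper face 130 mm above the bench; origin at the centre of its underside. Holes 65 mm apart. A carrot that fits a hole has 3 mm or more to spare; one that does not is 3 mm or more too thick and stops within 5 mm.
- gauge: the plate's fixed steel stand; origin on the bench below the middle of the plate's upper face, x away from the robot, y along the row. Its plain dark steel shelf lies parallel to the plate, 107 mm below the plate's upper face along the hole axes; a carrot standing on it keeps 58 mm out of the plate. Steel cheeks close both ends.
- jar: bystander: white plastic jar, 72 mm across, 105 mm high, closed; origin at the centre of its underside.
- beaker: bystander: empty glass beaker, 70 mm across, 90 mm high; origin at the centre of its underside.
- wash_bottle: bystander: white wash bottle 64 mm across with a red cap and spout, 197 mm high; origin at the centre of its underside.
- jar_lid: bystander: white jar lid, a disc 72 mm across and 16 mm high lying on the bench; origin at the centre of its underside.
Mind the look-alikes: they are no part of the job. What is shaped like the part that bears carrot_c_mid but purple is not meant. Leave any pink look-alike of the part that bears carrot_a_mid alone.

How it is judged (in metres and radians):
On the way, in this order (a step that is already met when the one before it is completed fails the run):
1. the carrot from the first cell is pushed at least 50 mm through the largest hole (((z of carrot_a_tip in the frame of gauge_plate_hole0 below -0.05 m and distance between carrot_a_mid and gauge_plate_hole0 below 0.045 m and angle between the z axis of carrot_a_mid and the z axis of gauge_plate_hole0, either way round below 0.3 rad) or (z of carrot_b_tip in the frame of gauge_plate_hole0 below -0.05 m and distance between carrot_b_mid and gauge_plate_hole0 below 0.045 m and angle between the z axis of carrot_b_mid and the z axis of gauge_plate_hole0, either way round below 0.3 rad) or (z of carrot_c_tip in the frame of gauge_plate_hole0 below -0.05 m and distance between carrot_c_mid and gauge_plate_hole0 below 0.045 m and angle between the z axis of carrot_c_mid and the z axis of gauge_plate_hole0, either way round below 0.3 rad))).
2. it is tried in the middle hole: pushed at least 50 mm through it, or, if it is too thick, pressed on its mouth (((z of carrot_a_tip in the frame of gauge_plate_hole1 below -0.05 m and distance between carrot_a_mid and gauge_plate_hole1 below 0.045 m and angle between the z axis of carrot_a_mid and the z axis of gauge_plate_hole1, either way round below 0.3 rad) or (z of carrot_c_tip in the frame of gauge_plate_hole1 below -0.05 m and distance between carrot_c_mid and gauge_plate_hole1 below 0.045 m and angle between the z axis of carrot_c_mid and the z axis of gauge_plate_hole1, either way round below 0.3 rad) or (distance between carrot_b_tip and gauge_plate_hole1 below 0.014 m and angle between the z axis of carrot_b_mid and the z axis of gauge_plate_hole1, either way round below 0.3 rad and contact force between carrot_b and gauge_plate above 1.5 N))).
3. if it went through the middle hole, it is tried likewise in the smallest; if it did not, it is back through the largest (((z of carrot_c_tip in the frame of gauge_plate_hole2 below -0.05 m and distance between carrot_c_mid and gauge_plate_hole2 below 0.045 m and angle between the z axis of carrot_c_mid and the z axis of gauge_plate_hole2, either way round below 0.3 rad) or (distance between carrot_a_tip and gauge_plate_hole2 below 0.014 m and angle between the z axis of carrot_a_mid and the z axis of gauge_plate_hole2, either way round below 0.3 rad and contact force between carrot_a and gauge_plate above 1.5 N) or (z of carrot_b_tip in the frame of gauge_plate_hole0 below -0.05 m and distance between carrot_b_mid and gauge_plate_hole0 below 0.045 m and angle between the z axis of carrot_b_mid and the z axis of gauge_plate_hole0, either way round below 0.3 rad))).
At the end, for the whole second after the job is handed in: The carrot from the first cell stands at rest in the smallest hole that it goes through, its tip at least 95 mm below the plate's upper face (on the shelf, which is 107 mm down); the first cell is empty, and the other two carrots are within 30 mm of where they stood (((z of carrot_a_tip in the frame of gauge_plate_hole1 below -0.095 m and distance between carrot_a_mid and gauge_plate_hole1 below 0.045 m and angle between the z axis of carrot_a_mid and the z axis of gauge_plate_hole1, either way round below 0.3 rad and linear speed of carrot_a below 0.02 m/s and horizontal distance between each of carrot_a_mid, carrot_b_mid, carrot_c_mid and rack_first_cell above 0.05 m and distance of each of carrot_b_mid, carrot_c_mid from where it was at the start of the episode below 0.03 m) or (z of carrot_b_tip in the frame of gauge_plate_hole0 below -0.095 m and distance between carrot_b_mid and gauge_plate_hole0 below 0.045 m and angle between the z axis of carrot_b_mid and the z axis of gauge_plate_hole0, either way round below 0.3 rad and linear speed of carrot_b below 0.02 m/s and horizontal distance between each of carrot_b_mid, carrot_a_mid, carrot_c_mid and rack_first_cell above 0.05 m and distance of each of carrot_a_mid, carrot_c_mid from where it was at the start of the episode below 0.03 m) or (z of carrot_c_tip in the frame of gauge_plate_hole2 below -0.095 m and distance between carrot_c_mid and gauge_plate_hole2 below 0.045 m and angle between the z axis of carrot_c_mid and the z axis of gauge_plate_hole2, either way round below 0.3 rad and linear speed of carrot_c below 0.02 m/s and horizontal distance between each of carrot_c_mid, carrot_a_mid, carrot_b_mid and rack_first_cell above 0.05 m and distance of each of carrot_a_mid, carrot_b_mid from where it was at the start of the episode below 0.03 m))); the robot touches nothing.
It fails at once if a second carrot is disturbed (two carrots moved more than 30 mm) (distance of each of carrot_a_mid, carrot_b_mid from where it was at the start of the episode above 0.03 m or distance of each of carrot_a_mid, carrot_c_mid from where it was at the start of the episode above 0.03 m or distance of each of carrot_b_mid, carrot_c_mid from where it was at the start of the episode above 0.03 m).
It fails at once if a carrot is forced: pressed so hard that the contact forces round its tip on the gauge plate add up to more than 90 N (a push of some 30 N) (contact force between any of carrot_a, carrot_b, carrot_c and gauge_plate above 90 N).
It fails at once if a bystander is pushed more than 30 mm or tipped (distance of any of jar, beaker, wash_bottle, jar_lid from where it was at the start of the episode above 0.03 m or angle between any of jar, beaker, wash_bottle, jar_lid's own z axis and vertical above 0.4 rad).
It also fails if it takes over 70 s, if anything falls off the work surface, if the arm or the gripper's body presses on something with over 40 N, if the wrist force passes 120 N, or if a joint passes its speed limit or range.

## Working session

There is one attempt and no reset: what is moved stays moved. The work goes in short steps, Python scripts to look and compute and a tool call to move; the robot and the scene stay as the last step left them, time stands still between calls to the robot, and variables do not carry over. Pictures are saved under pics/ and viewed, at most 10 in all, crops included, and the job is handed in when it is done.

Besides the shell and the picture viewer there is one more tool, called after "Emit:" as name(argument=value, ...) on one line, values as JSON. play_rows: Moves the arm, as the interface text tells. Its arguments: {"type":"object","properties":{"deltas":{"type":"array"}},"required":["deltas"]}

```bash
mkdir -p pics; ls; python3 - <<'E'
from cell import *
import cv2
print(read_state())
for n in("scene","side"):
    i=get_image(n);cv2.imwrite(f"pics/{n}0.png",i[:,:,::-1]);c=camera_info(n);print(n,{k:(v if k!="T" else v) for k,v in c.items()})
E
```

```text
pics
{'clock': 0.0, 'qpos': array([-0.06577481,  0.62934943,  0.03842605,  1.51835016, -0.02698492,
        0.9962728 , -0.02000847]), 'qd': array([-1.64385436e-03,  2.07940363e-04,  8.13463327e-04, -8.67593147e-05,
        5.67934637e-04, -1.00903558e-04,  3.78465062e-04]), 'tau': array([-1.11932164e-03, -5.63405585e+01,  1.22606792e+00, -1.93450052e+01,
        1.09587883e-02,  1.05136272e-02, -8.84369996e-06]), 'eef_pos': array([6.49393029e+02, 1.80873842e-02, 2.30392347e+02]), 'tool_rot': array([-3.13973070e+00,  2.75554292e-05,  1.57078417e+00]), 'force': array([-0.04111033, -0.26695532,  0.39456468]), 'torque': array([ 0.02620205,  0.02441931, -0.00116121]), 'gripper_force': 0.0, 'width': 85.3601749994523}
scene {'fx': 490.41851267659985, 'fy': 490.41851267659985, 'cx': 313.54227146162214, 'cy': 233.81210142881736, 'distortion': array([-0.09395307,  0.        ,  0.        ,  0.        ,  0.        ]), 'T': array([[-4.02047443e-01,  6.42338174e-01, -6.52502509e-01,
         1.26873005e+03],
       [ 9.15583330e-01,  2.75763379e-01, -2.92680241e-01,
         2.70077363e+02],
       [-8.06339455e-03, -7.15091763e-01, -6.98984086e-01,
         8.76270726e+02],
       [ 0.00000000e+00,  0.00000000e+00,  0.00000000e+00,
         1.00000000e+00]])}
side {'fx': 614.271749557461, 'fy': 614.271749557461, 'cx': 324.8585203831473, 'cy': 237.09768930788016, 'distortion': array([-0.18373277,  0.        ,  0.        ,  0.        ,  0.        ]), 'T': array([[ 9.98496755e-01, -3.71998492e-02,  4.02542091e-02,
         5.39200451e+02],
       [-5.44681155e-02, -7.55440123e-01,  6.52949803e-01,
        -9.11434424e+02],
       [ 6.12001040e-03, -6.54160830e-01, -7.56330717e-01,
         1.12572342e+03],
       [ 0.00000000e+00,  0.00000000e+00,  0.00000000e+00,
         1.00000000e+00]])}
```

View pics/scene0.png

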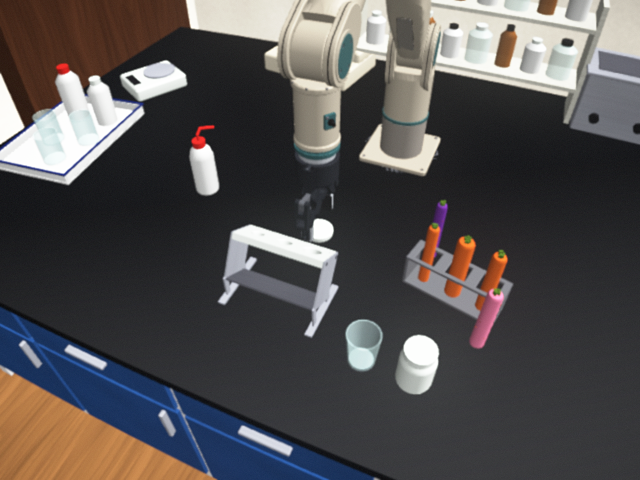

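View pics/side0.png

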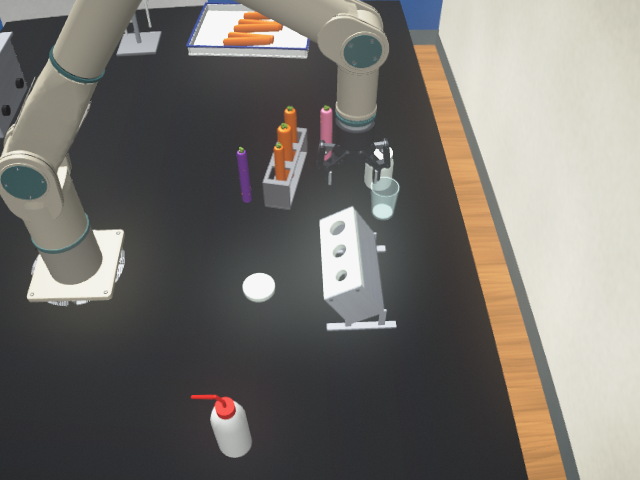

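The targets could be mistaken for the orange carrots in cells 1, 2 and 3 at scene pixels (430,250), (462,265) and (493,280), the purple one at (440,222), the pink one at (487,318), or the loose ones on the far tray. I choose the orange one at scene (430,250) / side (280,160), which is in the rack end nearest the gauge. The largest hole is the one at side (337,228), next to the rack.

```bash
cat > h.py <<'E'
import numpy as np, cv2
from cell import *
def ray(n,uv,c=None):
    c=c or camera_info(n); K=np.array([[c['fx'],0,c['cx']],[0,c['fy'],c['cy']],[0,0,1]])
    p=cv2.undistortPoints(np.array([[uv]],float),K,np.array(c['distortion']))[0,0]
    d=c['T'][:3,:3]@np.array([p[0],p[1],1]); return c['T'][:3,3],d/np.linalg.norm(d)
def onz(n,uv,z,c=None):
    o,d=ray(n,uv,c); return o+d*(z-o[2])/d[2]
def tri(a,b):
    A=[];B=[]
    for o,d in(a,b):
        P=np.eye(3)-np.outer(d,d);A.append(P);B.append(P@o)
    x=np.linalg.solve(sum(A),sum(B)); return x,[np.linalg.norm(P@(x-o[0])) for P,o in zip(A,(a,b))]
def orange(i):
    h=cv2.cvtColor(i,cv2.COLOR_RGB2HSV); return cv2.inRange(h,(5,170,110),(16,255,255))
def blobs(m,amin=60):
    n,l,s,c=cv2.connectedComponentsWithStats(m); return [(tuple(np.round(c[k],1)),tuple(s[k])) for k in range(1,n) if s[k][4]>amin]
E
python3 - <<'E'
from h import *
im={n:cv2.cvtColor(cv2.imread(f"pics/{n}0.png"),cv2.COLOR_BGR2RGB) for n in("scene","side")}
for n in im:
    h=cv2.cvtColor(im[n],cv2.COLOR_RGB2HSV)
    print(n,"orange",blobs(orange(im[n])))
    print(" green",blobs(cv2.inRange(h,(35,80,40),(80,255,255)),3))
    print(" purple",blobs(cv2.inRange(h,(125,100,40),(150,255,255)))," pink",blobs(cv2.inRange(h,(155,80,100),(175,255,255))))
a=cv2.resize(im["side"][200:320,305:405],None,fx=5,fy=5,interpolation=cv2.INTER_CUBIC)
b=cv2.resize(im["side"][100:220,230:350][:, :60],None,fx=5,fy=5,interpolation=cv2.INTER_CUBIC)
b=cv2.resize(im["side"][100:220,257:317],None,fx=5,fy=5,interpolation=cv2.INTER_CUBIC)
cv2.imwrite("pics/crop1.png",np.hstack([a,b])[:,:,::-1])
E
```

```text
scene orange [((np.float64(430.3), np.float64(244.7)), (np.int32(422), np.int32(225), np.int32(17), np.int32(40), np.int32(372))), ((np.float64(462.3), np.float64(257.9)), (np.int32(450), np.int32(237), np.int32(26), np.int32(43), np.int32(661))), ((np.float64(494.3), np.float64(271.8)), (np.int32(481), np.int32(252), np.int32(27), np.int32(40), np.int32(536))), ((np.float64(423.7), np.float64(274.0)), (np.int32(419), np.int32(267), np.int32(11), np.int32(14), np.int32(111))), ((np.float64(452.3), np.float64(288.7)), (np.int32(445), np.int32(280), np.int32(17), np.int32(17), np.int32(187))), ((np.float64(479.6), np.float64(302.0)), (np.int32(476), np.int32(296), np.int32(9), np.int32(14), np.int32(77)))]
 green [((np.float64(442.9), np.float64(201.4)), (np.int32(440), np.int32(199), np.int32(7), np.int32(6), np.int32(28))), ((np.float64(434.4), np.float64(224.9)), (np.int32(432), np.int32(223), np.int32(6), np.int32(5), np.int32(23))), ((np.float64(467.5), np.float64(238.1)), (np.int32(465), np.int32(235), np.int32(7), np.int32(8), np.int32(41))), ((np.float64(501.2), np.float64(252.
[... 929 characters left out ...]
float64(289.4), np.float64(107.4)), (np.int32(287), np.int32(106), np.int32(6), np.int32(5), np.int32(21))), ((np.float64(283.5), np.float64(125.2)), (np.int32(281), np.int32(123), np.int32(6), np.int32(6), np.int32(25))), ((np.float64(277.8), np.float64(145.0)), (np.int32(275), np.int32(143), np.int32(6), np.int32(5), np.int32(18))), ((np.float64(240.6), np.float64(149.5)), (np.int32(239), np.int32(147), np.int32(5), np.int32(6), np.int32(25)))]
 purple [((np.float64(243.9), np.float64(176.1)), (np.int32(236), np.int32(150), np.int32(16), np.int32(53), np.int32(485)))]  pink [((np.float64(326.0), np.float64(125.9)), (np.int32(320), np.int32(108), np.int32(13), np.int32(35), np.int32(347)))]
```

View pics/crop1.png

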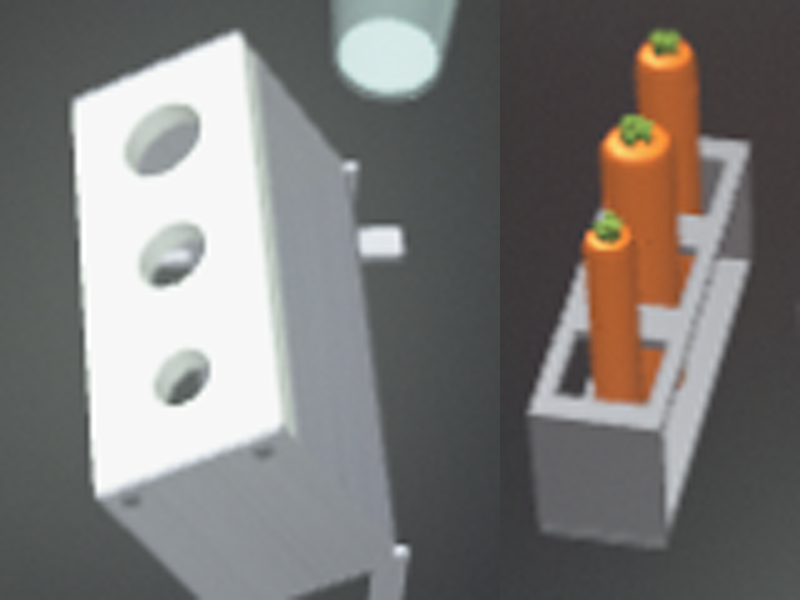

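The crop shows the largest hole at side (337,228), the middle one at (339,251) and the smallest at (341,275). The first-cell carrot is orange with its crown at side (278,147) and looks thinnest.

```bash
python3 - <<'E'
from h import *
np.set_printoptions(precision=1,suppress=True)
px=lambda x,y:(305+(x+.5)/5-.5,200+(y+.5)/5-.5)
H=[onz("side",px(*p),130) for p in((162,139),(172,253),(182,376))]
for h in H: print("hole",h)
print(np.linalg.norm(H[0]-H[1]),np.linalg.norm(H[1]-H[2]))
C=[onz("side",px(*p),z) for p,z in(((72,100),109),((240,32),151),((288,430),151),((97,497),109))]
print("corners",*C,"mid",sum(C)/4)
for a,b in((0,1),(1,2),(2,3),(3,0)): print(np.linalg.norm(C[a]-C[b]))
d=C[0]+C[1]-C[2]-C[3]; print("row yaw from corners",np.degrees(np.arctan2(d[1],d[0])),"from holes",np.degrees(np.arctan2(*(H[0]-H[2])[1::-1])))
for nm,s,t in(("c1",(434.4,224.9),(277.8,145)),("c2",(467.5,238.1),(283.5,125.2)),("c3",(501.2,252.6),(289.4,107.4)),("purple",(442.9,201.4),(240.6,149.5)),("pink",(497,290.8),(326,107.1))):
    print(nm,*tri(ray("scene",s),ray("side",t)), onz("side",t,180))
q=lambda x,y:(257+(x-500+.5)/5-.5,100+(y+.5)/5-.5)
for p in((530,412),(660,428),(748,142)): print("rim",onz("side",q(*p),86))
# carrot1 points
print("c1 rim-ish centre bottom", onz("side",q(618,400),86))
E
```

```text
hole [620.1 -25.3 130. ]
hole [619.9 -89.7 130. ]
hole [ 619.5 -154.8  130. ]
64.40704042124946 65.13923727369149
corners [583.   18.8 109. ] [656.9  17.3 151. ] [ 657.6 -199.6  151. ] [ 582.6 -198.4  109. ] mid [620.  -90.5 130. ]
84.98077996337801
216.83702520046853
85.98182295107448
217.18347501481585
row yaw from corners 90.0429316074566 from holes 89.75083780636467
c1 [494.4 198.2 178.7] [np.float64(0.24053114832880051), np.float64(0.24053114832880157)] [494.6 196.4 180. ]
c2 [508.3 269.8 180.5] [np.float64(0.4932958978342003), np.float64(0.49329589783412714)] [508.6 269.7 180. ]
c3 [523.5 339.6 181.3] [np.float64(0.7267080925775636), np.float64(0.7267080925775029)] [523.9 340.3 180. ]
purple [405.5 196.4 171.6] [np.float64(1.1990178964744855), np.float64(1.1990178964745084)] [407.5 185.1 180. ]
pink [616.3 348.1 172.1] [np.float64(0.581197959221625), np.float64(0.5811979592216624)] [616.  336.9 180. ]
rim [452.9 170.6  86. ]
rim [516.  156.2  86. ]
rim [565.8 372.1  86. ]
c1 rim-ish centre bottom [495.8 176.8  86. ]
```

Emit:
play_rows(deltas=[30, -24, -20, 0, 0, 0.03, 0.7, 70, -55, -20, 0, 0, 0.08, 0.7, 115, -90, -20, 0, 0, 0.13, 0.7, 155, -122, -20, 0, 0, 0.18, 0.7, 185, -145, -20, 0, 0, 0.218, 0.7, 198, -155, -20, 0, 0, 0.218, 0.7, 198, -155, -20, 0, 0, 0.218, 0.7, 198, -155, -20, 0, 0, 0.218, 0.7])

```text
clock: 1.1
eef_pos: [496.3, 196.2, 251.3]
tool_rot: [3.141, 0.001, 1.351]
force: [-0.2, -0.5, -0.1]
width: 59.5
gripper_force: 0.0
```

```bash
python3 - <<'E'
from h import *
print(read_state()['eef_pos'],read_state()['tool_rot'])
c=camera_info("wrist");print(c['T'].round(2),c['fx'],c['cx'])
i=get_image("wrist");cv2.imwrite("pics/w1.png",i[:,:,::-1])
print(blobs(orange(i)))
E
```

```text
[496.28357293 196.17733845 251.26116529] [3.14056091e+00 8.63698823e-04 1.35051118e+00]
[[ 9.8000e-01 -2.1000e-01 -6.0000e-02  5.1247e+02]
 [-2.2000e-01 -9.3000e-01 -2.9000e-01  2.6962e+02]
 [-0.0000e+00  2.9000e-01 -9.6000e-01  3.9461e+02]
 [ 0.0000e+00  0.0000e+00  0.0000e+00  1.0000e+00]] 397.09792656261425 320.1020764192218
[((np.float64(313.2), np.float64(20.8)), (np.int32(289), np.int32(0), np.int32(47), np.int32(47), np.int32(1746))), ((np.float64(316.0), np.float64(123.9)), (np.int32(282), np.int32(87), np.int32(63), np.int32(67), np.int32(974))), ((np.float64(317.4), np.float64(219.1)), (np.int32(298), np.int32(187), np.int32(38), np.int32(79), np.int32(1491)))]
```

View pics/w1.png

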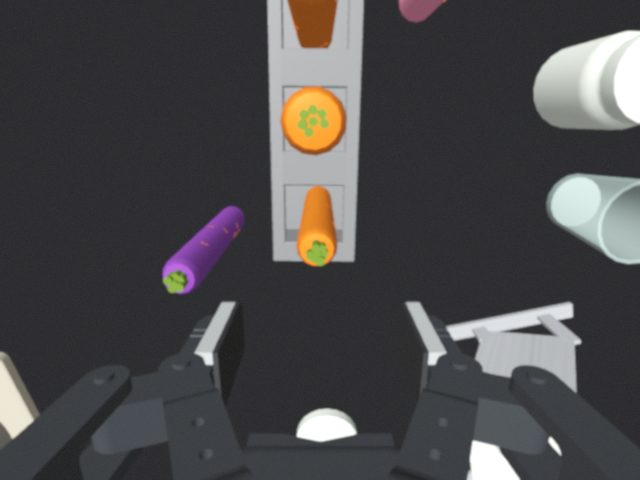

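The first-cell carrot's crown is at (317,248), with cell rim edges at x 284–345; the fingers straddle it, and the purple one at (178,280) is clear.

```bash
python3 - <<'E'
from h import *
np.set_printoptions(precision=1,suppress=True)
for uv,z in(((317,252),180),((317,248),170),((298,246),165),((336,246),165),((318.5,190),15),((313,121),180)): print(uv,onz("wrist",uv,z))
s=read_state();from scipy.spatial.transform import Rotation as R
r=R.from_euler('xyz',s['tool_rot']).as_matrix();print(r)
for p in(onz("wrist",(317,250),173),): print("tool delta",r.T@(np.array([p[0],p[1],127])-s['eef_pos']))
E
```

```text
(317, 252) [495.  199.9 180. ]
(317, 248) [494.8 199.1 170. ]
(298, 246) [483.4 201.3 165. ]
(336, 246) [505.9 196.2 165. ]
(318.5, 190) [496.8 207.3  15. ]
(313, 121) [508.7 270.1 180. ]
[[ 0.2  1.   0. ]
 [ 1.  -0.2 -0. ]
 [-0.   0.  -1. ]]
tool delta [  2.4  -2.2 124.3]
```

Emit:
play_rows(deltas=[2.7, -1.9, 25, 0, 0, 0, 0.7, 2.7, -1.9, 60, 0, 0, 0, 0.7, 2.7, -1.9, 95, 0, 0, 0, 0.7, 2.7, -1.9, 118, 0, 0, 0, 0.7, 2.7, -1.9, 124, 0, 0, 0, 0.7, 2.7, -1.9, 124, 0, 0, 0, 0.7, 2.7, -1.9, 124, 0, 0, 0, 0, 2.7, -1.9, 124, 0, 0, 0, 0, 2.7, -1.9, 124, 0, 0, 0, 0, 2.7, -1.9, 124, 0, 0, 0, 0])

```text
clock: 2.4
eef_pos: [494.6, 201.4, 128.4]
tool_rot: [3.14, -0.001, 1.353]
force: [-0.8, -0.1, 5.7]
width: 23.4
gripper_force: 58.8
```

Emit:
play_rows(deltas=[0, 0, 0, 0, 0, 0, 0, 0, 0, -5, 0, 0, 0, 0, 0, 0, -20, 0, 0, 0, 0, 0, 0, -50, 0, 0, 0, 0, 0, 0, -85, 0, 0, 0, 0, 0, 0, -120, 0, 0, 0, 0, 0, 0, -150, 0, 0, 0, 0, 0, 0, -170, 0, 0, 0, 0, 0, 0, -175, 0, 0, 0, 0, 0, 0, -175, 0, 0, 0, 0])

```text
clock: 3.65
eef_pos: [493.4, 201.0, 302.3]
tool_rot: [-3.141, 0.0, 1.353]
force: [-0.3, -0.1, -0.6]
width: 23.5
gripper_force: 58.8
```

```bash
python3 - <<'E'
from h import *
s=read_state();print(s)
i=get_image("side");cv2.imwrite("pics/s2.png",i[:,:,::-1])
j=get_image("scene");cv2.imwrite("pics/s2b.png",j[:,:,::-1])
k=lambda a,x,y:cv2.resize(a[y:y+200,x:x+130],None,fx=3,fy=3)
cv2.imwrite("pics/s2c.png",np.hstack([k(i,220,40),k(j,370,110)])[:,:,::-1])
print(blobs(orange(i)),blobs(orange(j)))
E
```

```text
{'clock': 3.65, 'qpos': array([-0.50519856,  0.38272024,  0.09314654,  1.75052836, -0.0410878 ,
        1.01031432, -0.61479898]), 'qd': array([ 0.00167228,  0.01679941, -0.00201105,  0.01546446,  0.00012968,
       -0.00470233,  0.00021958]), 'tau': array([ 7.16515468e-03, -4.41984415e+01,  1.29257306e+00, -2.02431589e+01,
        1.60659011e-02,  3.22745531e-02, -2.22641465e-03]), 'eef_pos': array([493.44743999, 201.00249252, 302.3488037 ]), 'tool_rot': array([-3.14148874e+00,  6.29527817e-06,  1.35289960e+00]), 'force': array([-0.2761349 , -0.09469152, -0.62969089]), 'torque': array([-0.05124452, -0.00758361,  0.04475569]), 'gripper_force': 58.76188047230244, 'width': 23.540455906674847}
[((np.float64(244.1), np.float64(22.8)), (np.int32(234), np.int32(13), np.int32(18), np.int32(17), np.int32(174))), ((np.float64(238.4), np.float64(37.9)), (np.int32(223), np.int32(32), np.int32(30), np.int32(12), np.int32(233))), ((np.float64(282.0), np.float64(126.6)), (np.int32(269), np.int32(85), np.int32(28), np.int32(75), np.int32(1155)))] [((np.float64(440.5), np.float64(201.1)), (np.int32(430), np.int32(161), np.int32(26), np.int32(65), np.int32(541))), ((np.float64(462.3), np.float64(257.9)), (np.int32(450), np.int32(237), np.int32(26), np.int32(43), np.int32(662))), ((np.float64(494.3), np.float64(271.9)), (np.int32(481), np.int32(252), np.int32(27), np.int32(40), np.int32(531))), ((np.float64(452.2), np.float64(288.7)), (np.int32(445), np.int32(280), np.int32(17), np.int32(17), np.int32(187))), ((np.float64(479.6), np.float64(302.0)), (np.int32(476), np.int32(296), np.int32(9), np.int32(14), np.int32(77)))]
```

View pics/s2c.png

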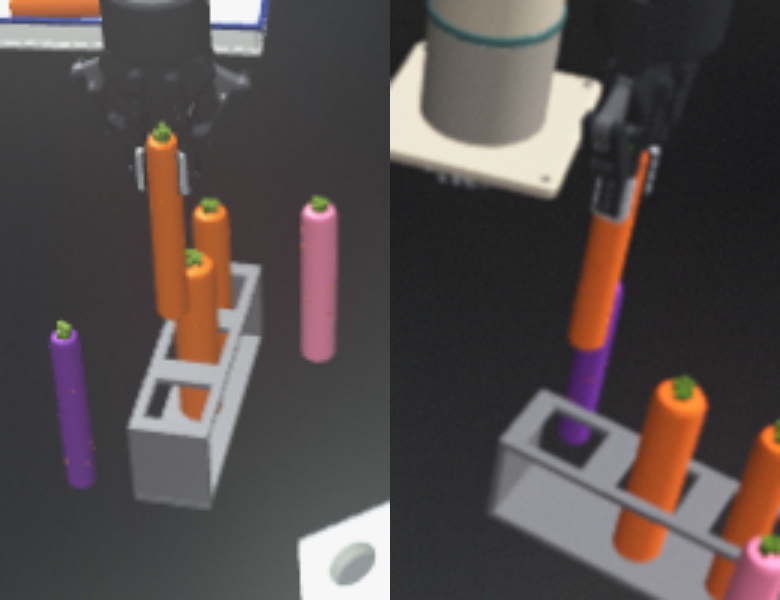

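The carrot is gripped and clear of the rack, with its tip at side (277,145) and scene (435.5,224); the others have not moved.

```bash
python3 - <<'E'
from h import *
np.set_printoptions(precision=1,suppress=True)
def axis(n,box):
    m=orange(cv2.cvtColor(cv2.imread(f"pics/{'s2' if n=='side' else 's2b'}.png"),cv2.COLOR_BGR2RGB)); x,y,w,h=box
    o=[]
    for v in range(y,y+h):
        u=np.flatnonzero(m[v,x:x+w])
        if len(u)>5:o.append((v,x+u.mean(),len(u)))
    return o
a=axis("side",(262,82,21+2,64)); b=axis("scene",(425,175,35,60))
print(a[::6],a[-5:]);print(b[::6],b[-5:])
print(tri(ray("side",(277,144.7)),ray("scene",(435.5,223.5))))
print(tri(ray("side",(274,84)),ray("scene",(435.5+13,223.5-40))))
E
```

```text
[(88, np.float64(274.57142857142856), 7), (94, np.float64(273.0), 9), (100, np.float64(274.0), 9), (106, np.float64(274.5), 10), (112, np.float64(275.5), 10), (118, np.float64(275.5), 10), (124, np.float64(276.0), 9), (130, np.float64(277.0), 11), (136, np.float64(278.0), 13), (142, np.float64(278.5), 12)] [(141, np.float64(278.5), 12), (142, np.float64(278.5), 12), (143, np.float64(278.5), 12), (144, np.float64(279.0), 11), (145, np.float64(279.5), 10)]
[(183, np.float64(444.5), 6), (189, np.float64(443.0), 13), (195, np.float64(442.0), 13), (201, np.float64(440.5), 12), (207, np.float64(438.5), 12), (213, np.float64(437.0), 11), (219, np.float64(436.0), 11), (225, np.float64(435.0), 7)] [(221, np.float64(435.5), 12), (222, np.float64(435.0), 11), (223, np.float64(435.5), 10), (224, np.float64(435.5), 10), (225, np.float64(435.0), 7)]
(array([492., 199., 180.]), [np.float64(1.1902742393588517), np.float64(1.1902742393588681)])
(array([503.9, 217.6, 319.4]), [np.float64(18.65626374521193), np.float64(18.65626374521205)])
```

```bash
cat >> h.py <<'E'
from scipy.spatial.transform import Rotation as R
np.set_printoptions(precision=3,suppress=True)
RG=np.array([[0,.866025,.5],[1,0,0],[0,.5,-.866025]])
AX=np.array([-.5,0,.866025])
def plan(p,Rt=RG):
    s=read_state(); r=R.from_euler('xyz',s['tool_rot']).as_matrix()
    print("pos",s['eef_pos'],"delta",r.T@(p-s['eef_pos']),"rotvec",R.from_matrix(r.T@Rt).as_rotvec(),"F",s['force'],"axial",s['force']@AX)
E
python3 -c "
from h import *
plan(np.array([620,-25.3,130])+AX*145)"
```

```text
pos [493.081 200.859 301.45 ] delta [-208.991  102.108   45.944] rotvec [-0.523  0.058 -0.213] F [-0.101  0.69  -1.595] axial -1.330739343961996
```

Emit:
play_rows(deltas=[-25, 12, 0, -0.06, 0.007, -0.025, 0, -60, 30, 0, -0.16, 0.018, -0.065, 0, -100, 50, 0, -0.26, 0.029, -0.106, 0, -140, 70, 5, -0.36, 0.04, -0.147, 0, -175, 87, 15, -0.45, 0.05, -0.183, 0, -200, 98, 32, -0.523, 0.058, -0.213, 0, -209, 102, 46, -0.523, 0.058, -0.213, 0, -209, 102, 46, -0.523, 0.058, -0.213, 0, -209, 102, 46, -0.523, 0.058, -0.213, 0, -209, 102, 46, -0.523, 0.058, -0.213, 0])

```text
clock: 5.0
eef_pos: [546.8, -27.2, 254.7]
tool_rot: [2.62, -0.001, 1.568]
force: [-0.7, 0.4, 0.4]
width: 23.6
gripper_force: 59.0
```

```bash
python3 - <<'E'
from h import *
plan(np.array([620,-25.3,130])+AX*145)
i=get_image("side");cv2.imwrite("pics/s3.png",i[:,:,::-1])
j=get_image("scene");cv2.imwrite("pics/s3b.png",j[:,:,::-1])
k=lambda a,x,y:cv2.resize(a[y:y+150,x:x+100],None,fx=4,fy=4,interpolation=cv2.INTER_CUBIC)
cv2.imwrite("pics/s3c.png",np.hstack([k(i,290,160),k(j,260,150)])[:,:,::-1])
E
```

```text
pos [546.803 -27.194 254.727] delta [ 1.897  1.02  -0.387] rotvec [-0.002  0.    -0.003] F [-0.674  0.385  0.364] axial 0.6522090448418127
```

View pics/s3c.png

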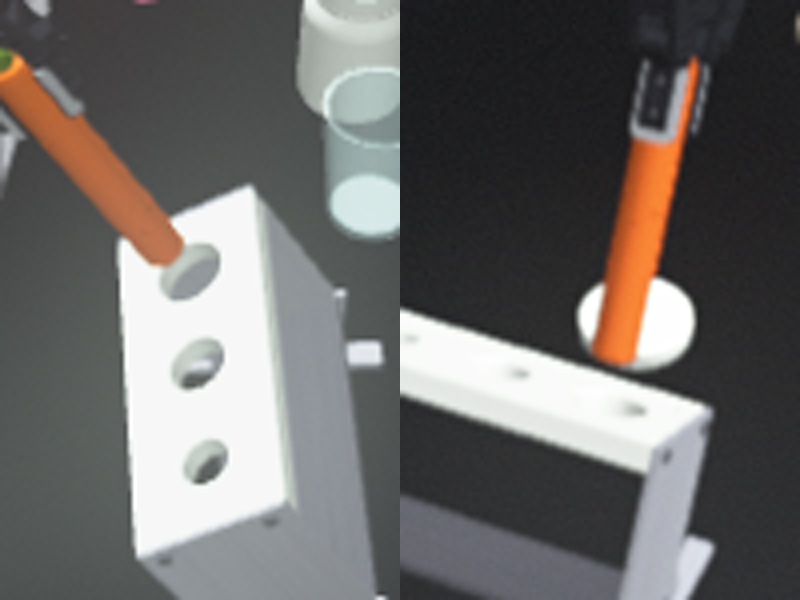

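The carrot's tip sits just above the largest hole: tip at side (332,223) and scene (314,238.5).

```bash
python3 - <<'E'
from h import *
S=lambda x,y:(290+(x+.5)/4-.5,160+(y+.5)/4-.5)
C=lambda x,y:(260+(x-400+.5)/4-.5,150+(y+.5)/4-.5)
t=tri(ray("side",S(168,250)),ray("scene",C(615,353)));print("tip",t)
tcp=read_state()['eef_pos'];print("expected",tcp-AX*119)
for a,b in(((190,271),(630,408)),((198,363),(517,372)),((206,461),(408,337))):
    print("hole",tri(ray("side",S(*a)),ray("scene",C(*b))),onz("side",S(*a),130),onz("scene",C(*b),130))
E
```

```text
tip (array([606.659, -28.724, 153.094]), [np.float64(1.555868969452525), np.float64(1.5558689694524808)])
expected [607.154 -25.589 152.604]
hole (array([618.078, -17.319, 125.121]), [np.float64(3.8695077306248944), np.float64(3.8695077306250156)]) [620.349 -25.226 130.   ] [618.096 -13.985 130.   ]
hole (array([617.885, -83.418, 125.713]), [np.float64(3.71805140050186), np.float64(3.718051400501828)]) [620.174 -90.182 130.   ] [617.604 -80.056 130.   ]
hole (array([ 617.541, -149.569,  126.491]), [np.float64(3.42271400735887), np.float64(3.42271400735884)]) [ 619.75  -155.034  130.   ] [ 616.952 -146.413  130.   ]
```

```bash
python3 - <<'E'
from h import *
def proj(n,p):
    c=camera_info(n);T=np.linalg.inv(c['T']);K=np.array([[c['fx'],0,c['cx']],[0,c['fy'],c['cy']],[0,0,1]])
    return cv2.projectPoints(np.array([p],float),cv2.Rodrigues(T[:3,:3])[0],T[:3,3],K,np.array(c['distortion']))[0][0,0]
S=lambda x,y:(290+(x+.5)/4-.5,160+(y+.5)/4-.5)
C=lambda x,y:(260+(x-400+.5)/4-.5,150+(y+.5)/4-.5)
s=read_state();tip=s['eef_pos']-AX*119
print(s['eef_pos'],"tip exp",tip,proj("side",tip),S(168,250),proj("scene",tip),C(615,353))
print("scene corner z151",onz("scene",C(711,411),151),"expected ~656,15")
# orange mask edges near tip
for n,f,x0,x1,y0,y1 in(("side","s3",300,345,205,232),("scene","s3b",300,335,215,245)):
    m=orange(cv2.cvtColor(cv2.imread(f"pics/{f}.png"),cv2.COLOR_BGR2RGB))
    p=np.argwhere(m[y0:y1,x0:x1])+[y0,x0]; 
    r=cv2.minAreaRect(p[:,::-1].astype(np.float32)); print(n,cv2.boxPoints(r))
E
```

```text
[547.654 -25.589 255.661] tip exp [607.154 -25.589 152.604] [331.222 220.705] (331.625, 222.125) [314.075 239.079] (313.375, 237.875)
scene corner z151 [622.058  32.736 151.   ] expected ~656,15
side [[0. 0.]
 [0. 0.]
 [0. 0.]
 [0. 0.]]
scene [[306.235 238.059]
 [312.706 212.176]
 [324.471 215.118]
 [318.    241.   ]]
```

```bash
python3 - <<'E'
from h import *
i=get_image("wrist");cv2.imwrite("pics/w2.png",i[:,:,::-1]);print(camera_info("wrist")['T'])
E
```

```text
[[  0.866  -0.147   0.477 476.578]
 [ -0.001  -0.956  -0.292  50.096]
 [  0.499   0.253  -0.829 380.39 ]
 [  0.      0.      0.      1.   ]]
```

View pics/w2.png

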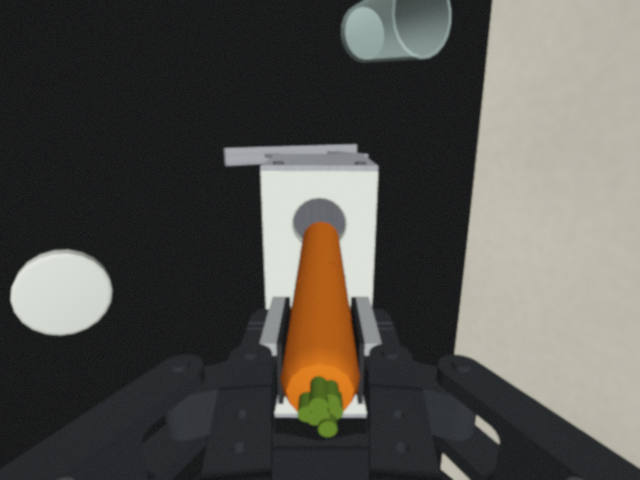

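The wrist view shows the largest hole (centre about (319,222)) directly beyond the carrot tip (about (321,228)), with plate end corners at (260,166) and (379,166).

```bash
cat >> h.py <<'E'
def onplate(uv,c,h=0,p0=np.array([620,-90,130.])):
    o,d=ray("wrist",uv,c); return o+d*(((p0+AX*h-o)@AX)/(d@AX))
UX=np.array([.866025,0,.5])
def holefit(i,box):
    """rim points of grey hole on white plate in box (x0,y0,x1,y1) -> ellipse"""
    x0,y0,x1,y1=box; g=cv2.cvtColor(i,cv2.COLOR_RGB2HSV)[y0:y1,x0:x1]
    return g
E
python3 - <<'E'
from h import *
i=cv2.cvtColor(cv2.imread("pics/w2.png"),cv2.COLOR_BGR2RGB)
g=i.max(axis=2).astype(int); print(i[222,285:352:3,:].tolist()); print(g[190:232:2,320])
c=camera_info("wrist")
m=((g<165)&(i[:,:,0].astype(int)-i[:,:,2]<40)).astype(np.uint8)[185:245,275:365]
p=[]
for y in range(185,240):
    r=np.flatnonzero(m[y-185]); 
    if len(r)>3:p.append((y,275+r.min(),275+r.max()))
print(p[::4])
P=np.array([(a,y) for y,a,b in p]+[(b,y) for y,a,b in p]); 
Q=np.array([onplate(u,c) for u in P]); q=np.c_[Q@UX,Q[:,1]]
A=np.c_[2*q,np.ones(len(q))];s=np.linalg.lstsq(A,(q**2).sum(1),rcond=None)[0]
print("centre u,y",s[:2],"nominal u",np.array([620,0,130])@UX,"r",np.sqrt(s[2]+s[:2]@s[:2]))
for u in((260,168),(379,168)): v=onplate(u,c);print("corner u,y",v@UX,v[1])
tcp=read_state()['eef_pos'];print("tcp u,y",tcp@UX,tcp[1])
# carrot centreline in tool at two heights
for y in (235,260,300):
    r=np.flatnonzero((i[y,:,0].astype(int)-i[y,:,2]>80)); print(y,r.min(),r.max())
E
```

```text
[[220, 226, 218], [220, 225, 218], [203, 209, 201], [116, 119, 120], [104, 106, 112], [103, 105, 111], [101, 103, 110], [101, 102, 110], [102, 104, 108], [110, 100, 99], [131, 98, 92], [152, 92, 65], [162, 95, 60], [148, 95, 74], [131, 100, 93], [107, 102, 106], [103, 104, 110], [102, 103, 109], [102, 104, 110], [103, 104, 111], [153, 157, 151], [217, 223, 215], [220, 225, 217]]
[225 225 225 219 160 108 109 107 109 108 111 108 109 111 107 112 162 174
 174 176 175]
[(198, np.int64(317), np.int64(321)), (202, np.int64(305), np.int64(333)), (206, np.int64(300), np.int64(338)), (210, np.int64(297), np.int64(341)), (214, np.int64(295), np.int64(343)), (218, np.int64(293), np.int64(344)), (222, np.int64(293), np.int64(345)), (226, np.int64(293), np.int64(345)), (230, np.int64(294), np.int64(344)), (234, np.int64(296), np.int64(342)), (238, np.int64(300), np.int64(340))]
centre u,y [601.812 -23.272] nominal u 601.9355 r 19.306240347786645
corner u,y 559.4114808196016 17.885384357179234
corner u,y 645.0653651809624 17.830615224234357
tcp u,y 602.6230144394896 -24.929471595340534
235 305 337
260 301 340
300 294 346
```

```bash
python3 - <<'E'
from h import *
c=camera_info("wrist");tcp=read_state()['eef_pos']
print("height of tcp over plate",(tcp-[620,-90,130])@AX)
h=(tcp-[620,-90,130])@AX-119
for u in((311,228),(321,221.5),(331,228),(321,228)): v=onplate(u,c,h);print(u,"rel tcp u,y",v@UX-tcp@UX,v[1]-tcp[1])
E
```

```text
height of tcp over plate 145.1676439722368
(311, 228) rel tcp u,y -6.173005406842094 5.083880096270487
(321, 221.5) rel tcp u,y 0.6615569326583 9.652499575959506
(331, 228) rel tcp u,y 7.4954132958339414 5.077055667060531
(321, 228) rel tcp u,y 0.6613095044032207 5.080288760749351
```

Emit:
play_rows(deltas=[1.5, -0.7, 8, 0, 0, 0, 0, 1.5, -0.7, 18, 0, 0, 0, 0, 1.5, -0.7, 28, 0, 0, 0, 0, 1.5, -0.7, 36, 0, 0, 0, 0, 1.5, -0.7, 45, 0, 0, 0, 0])

```text
clock: 5.78
eef_pos: [570.5, -22.0, 217.0]
tool_rot: [2.616, 0.0, 1.573]
force: [-0.5, -0.3, -1.4]
width: 23.4
gripper_force: 59.0
```

Emit:
play_rows(deltas=[0, 0, 10, 0, 0, 0, 0, 0, 0, 20, 0, 0, 0, 0, 0, 0, 30, 0, 0, 0, 0, 0, 0, 40, 0, 0, 0, 0, 0, 0, 44, 0, 0, 0, 0, 0, 0, 44, 0, 0, 0, 0, 0, 0, 44, 0, 0, 0, 0])

```text
clock: 6.65
eef_pos: [592.1, -23.1, 179.3]
tool_rot: [2.616, -0.0, 1.572]
force: [-0.5, 0.3, -0.6]
width: 23.7
gripper_force: 59.0
```

```bash
python3 -c "
from h import *
plan(np.array([620,-88.5,130])+AX*139)"
```

```text
pos [592.116 -23.127 179.255] delta [-65.326  -0.371 -82.44 ] rotvec [ 0.002 -0.001  0.001] F [-0.55   0.282 -0.595] axial -0.24023643698678382
```

Emit:
play_rows(deltas=[0, 0, -15, 0, 0, 0, 0, 0, 0, -40, 0, 0, 0, 0, 0, 0, -65, 0, 0, 0, 0, 0, 0, -80, 0, 0, 0, 0, -12, -0.4, -84, 0, 0, 0, 0, -40, -0.4, -84, 0, 0, 0, 0, -60, -0.4, -84, 0, 0, 0, 0, -65.3, -0.4, -84, 0, 0, 0, 0, -65.3, -0.4, -84, 0, 0, 0, 0, -65.3, -0.4, -84, 0, 0, 0, 0])

```text
clock: 7.9
eef_pos: [549.8, -87.6, 251.6]
tool_rot: [2.616, -0.001, 1.573]
force: [0.6, 1.4, -0.2]
width: 23.5
gripper_force: 59.0
```

```bash
cat >> h.py <<'E'
def look(name):
    tcp=read_state()['eef_pos'];c=camera_info("wrist");i=get_image("wrist");cv2.imwrite(f"pics/{name}.png",i[:,:,::-1])
    g=i.max(axis=2).astype(int);m=((g<165)&(i[:,:,0].astype(int)-i[:,:,2]<40))
    p=[]
    for y in range(195,245):
        r=np.flatnonzero(m[y,285:355])
        if len(r)>3 and r.min()>2 and r.max()<67:p+=[(285+r.min(),y),(285+r.max(),y)]
    Q=np.array([onplate(u,c) for u in p]);q=np.c_[Q@UX,Q[:,1]]
    A=np.c_[2*q,np.ones(len(q))];s=np.linalg.lstsq(A,(q**2).sum(1),rcond=None)[0]
    e=np.hypot(*(q-s[:2]).T);r=e.mean()
    print("centre u,y",s[:2],"r",r,"sd",e.std(),"tcp u,y,h",tcp@UX,tcp[1],(tcp-[620,-90,130])@AX,"n",len(q))
    for y in(230,235,245,260):
        r=np.flatnonzero((i[y,:,0].astype(int)-i[y,:,2]>60)); print(y,r.min(),r.max())
E
python3 -c "
from h import *
look('w3');plan(np.array([620,-88.5,130])+AX*139)"
```

```text
centre u,y [600.855 -89.132] r 16.49736221331993 sd 0.3615586143998147 tcp u,y,h 601.9187266074471 -87.61267413064883 140.42602490850717 n 64
230 306 336
235 304 337
245 303 338
260 300 340
pos [549.786 -87.586 251.591] delta [-0.916  0.007  1.406] rotvec [ 0.002 -0.002  0.002] F [ 0.379  0.261 -0.904] axial -0.9726751391258025
```

Emit:
play_rows(deltas=[-1, -1.2, 8, 0, 0, 0, 0, -1, -1.2, 16, 0, 0, 0, 0, -1, -1.2, 24, 0, 0, 0, 0, -1, -1.2, 32, 0, 0, 0, 0, -1, -1.2, 40, 0, 0, 0, 0])

```text
clock: 8.57
eef_pos: [569.0, -88.6, 216.1]
tool_rot: [2.616, -0.001, 1.573]
force: [0.7, -0.6, -1.1]
width: 23.7
gripper_force: 59.0
```

Emit:
play_rows(deltas=[0, 0, 11, 0, 0, 0, 0, 0, 0, 22, 0, 0, 0, 0, 0, 0, 33, 0, 0, 0, 0, 0, 0, 42, 0, 0, 0, 0, 0, 0, 44, 0, 0, 0, 0, 0, 0, 44, 0, 0, 0, 0, 0, 0, 44, 0, 0, 0, 0])

```text
clock: 9.45
eef_pos: [590.8, -89.6, 178.5]
tool_rot: [2.616, -0.0, 1.571]
force: [-0.3, 0.6, 0.2]
width: 23.9
gripper_force: 59.0
```

```bash
python3 -c "
from h import *
plan(np.array([619.2,-154,130])+AX*139)"
```

```text
pos [590.833 -89.557 178.504] delta [-64.383   0.469 -82.856] rotvec [ 0.002 -0.001  0.   ] F [-0.262  0.557  0.201] axial 0.30465289988487454
```

Emit:
play_rows(deltas=[0, 0, -15, 0, 0, 0, 0, 0, 0, -40, 0, 0, 0, 0, 0, 0, -65, 0, 0, 0, 0, 0, 0, -80, 0, 0, 0, 0, -12, 0.2, -83, 0, 0, 0, 0, -40, 0.2, -83, 0, 0, 0, 0, -60, 0.2, -83, 0, 0, 0, 0, -64.6, 0.2, -83, 0, 0, 0, 0, -64.6, 0.2, -83, 0, 0, 0, 0, -64.6, 0.2, -83, 0, 0, 0, 0])

```text
clock: 10.7
eef_pos: [549.4, -153.2, 250.2]
tool_rot: [2.616, -0.001, 1.573]
force: [-0.1, 0.1, -0.6]
width: 23.3
gripper_force: 59.0
```

Emit:
play_rows(deltas=[0, 0, 0, 0, 0, 0, 0, 0, 0, 0, 0, 0, 0, 0, 0, 0, 0, 0, 0, 0, 0])

```text
clock: 11.08
eef_pos: [549.4, -154.2, 250.0]
tool_rot: [2.616, -0.001, 1.571]
force: [0.2, -0.5, -1.2]
width: 23.7
gripper_force: 59.0
```

```bash
python3 -c "
from h import *
look('w4');plan(np.array([619.2,-154,130])+AX*139)
i=cv2.imread('pics/w4.png');cv2.imwrite('pics/w4c.png',cv2.resize(i[170:290,250:390],None,fx=5,fy=5,interpolation=cv2.INTER_CUBIC))"
```

```text
centre u,y [ 600.383 -154.301] r 13.626344147093064 sd 0.1929558755314655 tcp u,y,h 600.8131539040774 -154.19216163754507 139.2422443810672 n 46
230 306 336
235 305 337
245 303 338
260 300 340
pos [ 549.377 -154.259  249.974] delta [ 0.259  0.482 -0.187] rotvec [ 0.002 -0.001  0.   ] F [ 0.734 -0.332 -0.022] axial -0.3856162558908327
```

View pics/w4c.png

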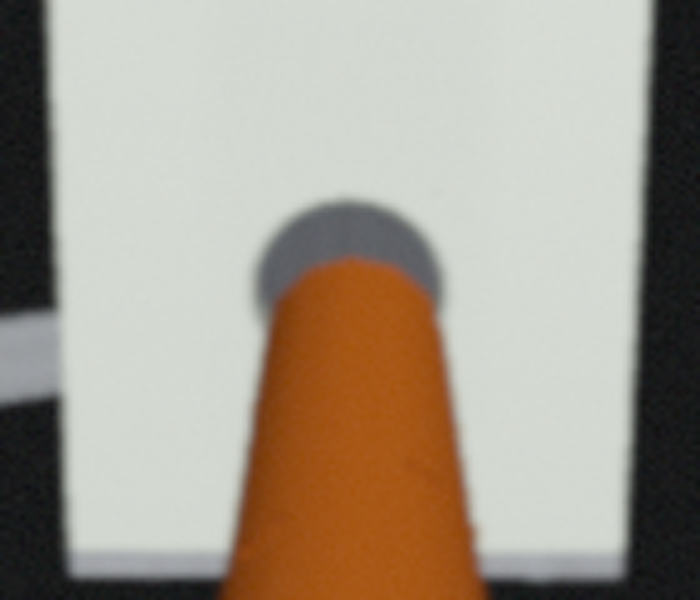

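The tip is over the smallest hole: hole arc centre is at crop (348,290) and the carrot axis at (354), so it is about 1 mm off in u.

Emit:
play_rows(deltas=[0.6, -1, 5, 0, 0, 0, 0, 0.6, -1, 10, 0, 0, 0, 0, 0.6, -1, 14, 0, 0, 0, 0, 0.6, -1, 18, 0, 0, 0, 0, 0.6, -1, 20, 0, 0, 0, 0, 0.6, -1, 22, 0, 0, 0, 0, 0.6, -1, 23, 0, 0, 0, 0])

```text
clock: 12.0
eef_pos: [560.1, -153.8, 229.5]
tool_rot: [2.616, -0.001, 1.571]
force: [0.3, 0.4, -1.0]
width: 23.7
gripper_force: 59.0
```

Emit:
play_rows(deltas=[0, 0, 1.5, 0, 0, 0, 0, 0, 0, 3, 0, 0, 0, 0, 0, 0, 4, 0, 0, 0, 0, 0, 0, 4, 0, 0, 0, 0])

```text
clock: 12.5
eef_pos: [562.0, -153.8, 226.1]
tool_rot: [2.616, -0.001, 1.571]
force: [-0.1, -0.5, -1.4]
width: 23.5
gripper_force: 59.0
```

```bash
python3 -c "
from h import *
plan(np.array([619.2,-154,130])+AX*112)
i=get_image('wrist');cv2.imwrite('pics/w5c.png',cv2.resize(i[170:290,250:390,::-1],None,fx=5,fy=5,interpolation=cv2.INTER_CUBIC))"
```

```text
pos [ 562.03  -153.793  226.053] delta [-0.206  1.485 -0.228] rotvec [ 0.002 -0.001 -0.   ] F [-0.104 -0.457 -1.428] axial -1.1852511405817152
```

Emit:
play_rows(deltas=[0, 0, 2, 0, 0, 0, 0, 0, 0, 5, 0, 0, 0, 0, 0, 0, 8, 0, 0, 0, 0, 0, 0, 11, 0, 0, 0, 0, 0, 0, 14, 0, 0, 0, 0, 0, 0, 15, 0, 0, 0, 0])

```text
clock: 13.3
eef_pos: [569.6, -153.7, 212.9]
tool_rot: [2.617, -0.001, 1.571]
force: [-0.6, -0.3, -0.5]
width: 23.8
gripper_force: 59.0
```

Emit:
play_rows(deltas=[0, 0, 4, 0, 0, 0, 0, 0, 0, 8, 0, 0, 0, 0, 0, 0, 13, 0, 0, 0, 0, 0, 0, 18, 0, 0, 0, 0, 0, 0, 23, 0, 0, 0, 0, 0, 0, 28, 0, 0, 0, 0, 0, 0, 33, 0, 0, 0, 0, 0, 0, 38, 0, 0, 0, 0, 0, 0, 40, 0, 0, 0, 0])

```text
clock: 14.42
eef_pos: [589.6, -153.8, 178.1]
tool_rot: [2.617, -0.001, 1.571]
force: [0.1, -0.5, -1.1]
width: 24.0
gripper_force: 59.0
```

Emit:
play_rows(deltas=[0, 0, 6, 0, 0, 0, 0, 0, 0, 13, 0, 0, 0, 0, 0, 0, 20, 0, 0, 0, 0, 0, 0, 27, 0, 0, 0, 0, 0, 0, 33, 0, 0, 0, 0, 0, 0, 38, 0, 0, 0, 0, 0, 0, 40, 0, 0, 0, 0, 0, 0, 41, 0, 0, 0, 0, 0, 0, 41, 0, 0, 0, 0])

```text
clock: 15.55
eef_pos: [610.2, -153.8, 143.1]
tool_rot: [2.616, -0.001, 1.571]
force: [-0.1, 0.2, -0.9]
width: 23.5
gripper_force: 59.0
```

Emit:
play_rows(deltas=[0, 0, 1, 0, 0, 0, 0, 0, 0, 2, 0, 0, 0, 0, 0, 0, 2.5, 0, 0, 0, 0, 0, 0, 2.5, 0, 0, 0, 0])

```text
clock: 16.05
eef_pos: [611.2, -153.7, 141.5]
tool_rot: [2.616, -0.0, 1.571]
force: [-3.3, -0.2, 5.9]
width: 23.8
gripper_force: 60.1
```

Emit:
play_rows(deltas=[0, 0, 0, 0, 0, 0, 0.35, 0, 0, 0, 0, 0, 0, 0.5, 0, 0, 0, 0, 0, 0, 0.7, 0, 0, 0, 0, 0, 0, 0.7, 0, 0, 0, 0, 0, 0, 0.7])

```text
clock: 16.68
eef_pos: [611.4, -153.7, 140.8]
tool_rot: [2.616, -0.001, 1.571]
force: [-0.2, -0.1, 0.4]
width: 59.7
gripper_force: 0.0
```

Emit:
play_rows(deltas=[0, 0, -4, 0, 0, 0, 0.7, 0, 0, -15, 0, 0, 0, 0.7, 0, 0, -35, 0, 0, 0, 0.7, 0, 0, -60, 0, 0, 0, 0.7, 0, 0, -90, 0, 0, 0, 0.7, 0, 0, -110, 0, 0, 0, 0.7, 0, 0, -120, 0, 0, 0, 0.7, 0, 0, -120, 0, 0, 0, 0.7, 0, 0, -120, 0, 0, 0, 0.7])

```text
clock: 17.8
eef_pos: [551.1, -154.0, 244.7]
tool_rot: [2.616, -0.0, 1.571]
force: [1.0, 1.1, 0.2]
width: 60.3
gripper_force: 0.0
```

```bash
python3 - <<'E'
from h import *
print(read_state()['eef_pos'],read_state()['force'],read_state()['width'])
i=get_image("side");j=get_image("scene")
k=lambda a,x,y:cv2.resize(a[y:y+200,x:x+130],None,fx=3,fy=3)
cv2.imwrite("pics/s6.png",np.hstack([k(i,270,100),k(j,210,170)])[:,:,::-1])
print(blobs(orange(j)))
E
```

```text
[ 551.14  -153.989  244.707] [0.997 1.056 0.159] 60.26180406897644
[((np.float64(260.8), np.float64(220.3)), (np.int32(254), np.int32(207), np.int32(15), np.int32(28), np.int32(293))), ((np.float64(462.3), np.float64(257.9)), (np.int32(450), np.int32(237), np.int32(26), np.int32(43), np.int32(660))), ((np.float64(253.2), np.float64(262.3)), (np.int32(246), np.int32(247), np.int32(16), np.int32(32), np.int32(339))), ((np.float64(494.4), np.float64(271.8)), (np.int32(481), np.int32(252), np.int32(27), np.int32(40), np.int32(532))), ((np.float64(452.2), np.float64(288.7)), (np.int32(445), np.int32(280), np.int32(17), np.int32(17), np.int32(187))), ((np.float64(479.6), np.float64(302.1)), (np.int32(476), np.int32(296), np.int32(9), np.int32(14), np.int32(76)))]
```

View pics/s6.png

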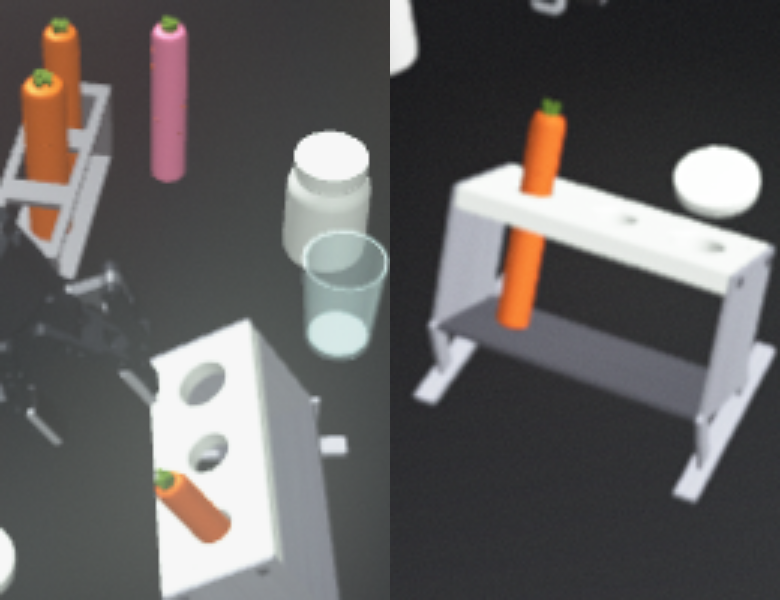

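The carrot stands in the smallest hole with its tip on the shelf (scene crop (515,325)), the gripper is clear, and the other two are unmoved.

```bash
python3 -c "
from cell import *
print(finish_job())"
```

```text
the job is handed in; nothing more can be done
None
```

The first-cell carrot (about 24 mm thick) went through all three holes and now stands, let go, in the smallest with its tip on the shelf; the other two carrots show no movement in the final images, and the job is handed in at about 18 s on the robot clock (no verdict returned).

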